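# Blank off the tank outlet with the cam-arm coupling

### The job

Close off the outlet of the small steel settling tank: push the sliding coupling all the way onto the grooved adaptor while both cam arms are still swung out, then fold the two cam arms back against the coupling one after the other, each fully home. Do not shift the flask, steel block or pliers lying about, and leave everything released.

Things in the scene. Friction and masses are not known exactly. Their poses are not given: they have to be found in the camera images.
- tank_outlet: Fixed station: steel tank, outlet pipe, brass grooved adaptor, grey base plate with two guide bars. Origin on the bench under the adaptor axis, level with the arms' hinges when the coupling is home. +x is the horizontal push direction, towards the tank; +y left of it; z up. Base plate x -200 to 90 mm, y -65 to 65 mm, 8 mm thick; guide end block x -196 to -180 mm, 32 mm high
- coupling (a joint): Slide of the aluminium coupling (72 mm diameter, axis 60 mm and top 96 mm above the bench), in m: 0 = home on the adaptor, at a hard stop; grows as it is drawn back from the tank (at most 0.09). Friction 6 N; stays where left. It passes onto the adaptor only with both arms swung out (over 1.4 rad); an arm folded short of home fouls the adaptor's rim or forces the coupling back off
- push_disc (a point): Centre of the flat rear face of the coupling: an upright disc of 60 mm diameter at the end of a 30 mm neck behind the coupling, facing straight away from the tank, centre 60 mm above the bench (disc top at 90 mm). Push it here, along +x of tank_outlet
- cam_left (a joint): Angle of the left cam arm (left looking along the push) about its upright pin, in rad: 0 = folded back along the coupling, pointing away from the tank, at a stop; 1.57 = straight out sideways; up to 1.95 = a little towards the tank. To close, press its tank-side face so that the free end swings back, away from the tank. Friction 0.12 N m (2 N at the pressing point); stays where left
- cam_right (a joint): The same for the right cam arm, mirror image
- cam_left_hinge (a point): Centre of the left arm's hinge pin, 37 mm to the left of the coupling axis, 60 mm above the bench; moves with the coupling
- cam_right_hinge (a point): Centre of the right arm's hinge pin, 37 mm to the right of the axis, otherwise the same
- cam_left_press (a point): Pressing point on the left arm: on its upright outer face (looks to the tank when swung out, outward when folded), 62 mm along the arm from the pin and 7.5 mm off the line through the pin. The arm is a brass bar 9 mm thick, 20 mm high (50 to 70 mm above the bench), its end 94 mm from the pin, with a thin steel ring beyond
- cam_right_press (a point): The same point on the right arm
- steel_flask: Bystander: grey steel flask standing on the bench, 68 mm diameter, 252 mm high, origin at the centre of its underside
- steel_block: Bystander: flat square steel bench block lying on the bench, 64 x 64 x 20 mm, origin at the centre of its underside
- flat_pliers: Bystander: flat pliers lying on the bench, 142 mm long, origin at their underside
- tank_top (a point): Centre of the tank's lid, 112 mm above the bench. In tank_outlet's frame the tank (128 x 158 mm) fills x 88 to 216 mm; its screw cap rises to 125 mm. Before it stands the pipe's bracket, x 34 to 52 mm, 76 mm wide, 90 mm high
- adaptor_nose (a point): Centre of the end face of the grooved adaptor: a fixed horizontal brass stub of 54 mm diameter pointing at the coupling, axis 60 mm above the bench, its end at x = -25 mm in tank_outlet's frame; the groove for the cams begins 13 mm behind its end

How it is judged:
By the outcome, as a careful person would: the job done as asked, in the order asked, and still so for the second after the job is handed in, with the robot touching nothing.
It also fails if it takes over 64 s, if anything falls off the work surface, if the arm or the gripper's body presses on something with over 40 N, if the wrist force passes 120 N, or if a joint passes its speed limit or range.

### The arm

A 6-joint arm with a two-finger parallel gripper is mounted at the origin on a cart in front of the work surface, level with it; the furniture and walls round the work are solid. World frame = base frame: x ahead of the robot, y to its left, z up, the work surface at z = 0. Lengths are in m, angles in rad, forces in N, time in s.
With the tool pointing down it reaches from about 0.325 to 0.775 m from the base axis. Payload 5.5 kg.
Tool frame: the origin (TCP) lies between the finger pads; the fingertips stand 8 mm ahead of it and the grasp point (between the pads) lies 11 mm behind it (tcp_to_tips is the distance from the TCP to the fingertips, in m); z points along the fingers, y is the direction in which the jaws open and shut (so a half turn about z gives the same grasp; the last joint's range is limited). The gripper opens to 88 mm and grips with 3 to 60 N. Pads are 20 mm wide; open, the fingers measure 115 mm over their backs; the gripper's body (75 mm by 178 mm) begins 61 mm behind the grasp point.
Start: joints at [1.079, 0.091, 1.231, -0, 1.82, -0.057], TCP at [0.253, 0.544, 0.231] pointing down, gripper open.
Joint ranges: [-2.87, 2.87], [-0.86, 2.18], [0.17, 2.46], [-1.51, 4.65], [0.06, 2.69], [-2.65, 2.65]. Speed limits (rad/s): [2.57, 2.57, 3.01, 3.14, 3.14, 3.14].

### API

Orientations are given as a unit quaternion [w, x, y, z].
In Python, from bench import * gives the robot as it stands. Calls block until the motion is done:
- move_to(position, orientation): joint-space move of the TCP to a pose.
- move_l(position, speed=0.15, orientation=None): straight line of the TCP; orientation=None keeps the orientation; speed is the mean speed in m/s.
- movej(angles): joint-space move.
- gripper_open() and close(): open the fingers fully, or close them until they stop; the grip force is fixed at half the most.
- hold(seconds).
- inverse_kinematics(position, orientation): joint angles nearest the present ones, or None.
- state(): the state.
- get_image(name): name is "side" or "top"; returns a dict with "frame" (420x560x3 uint8, blue, green, red), "depth" (420x560 float32, m along the optical axis (not along the pixel's ray), 0 where there is no reading), "camera_matrix" (3x3 intrinsics, pixels), "k1" (the pictures are not rectified: a ray, as slopes to the right and down, at radius r is drawn at 1 + k1 r^2 times it, then the intrinsics apply), "view" (4x4, takes a point from world to camera coordinates). Camera axes: x right, y up, looking along -z (the intrinsics and any distortion apply to the point x, -y, -z); pixel columns grow to the right and rows downward; lengths in m; the calibration is good to about 2 mm. A picture is of the moment at which its call begins.
A pose or a line that the arm cannot do raises IKError and nothing moves.
- job_done(): hands the job in, once; it reports no verdict.
The state is a dict: "time": time; "joint_pos": joint angles; "dq": joint speeds; "joint_torque": joint torques, N m; "ee_pos": TCP position; "ee_rot": TCP orientation; "ft_force": force on the tool from outside, world axes, zero at the start; "moment": the same for the moment, N m; "finger_gap": finger opening in m.
Only numpy, scipy, OpenCV 4.12 (cv2) and the standard library are available. Lean on these libraries where they do the work, as an engineer would, in place of code of your own. Each camera call takes 0.05 s, during which the arm holds its last target.

## Working session

There is one attempt and no reset: what is moved stays moved. The work goes in short steps, each a Python script; the robot and the scene stay as the last script left them, time stands still between calls to the robot, and variables do not carry over. Pictures are saved under pics/ and viewed, and the job is handed in when it is done.

```bash
ls; mkdir -p pics; python3 - <<'E'
from bench import *
import cv2,numpy as np
for n in("top","side"):
    d=get_image(n); cv2.imwrite(f"pics/{n}0.png",d["frame"]); np.savez(f"pics/{n}0.npz",**d)
    print(n,d["camera_matrix"],d["k1"],d["view"])
s=state();print(s["time"],s["ee_pos"],s["ee_rot"],s["finger_gap"],s["ft_force"])
E
```

```text
pics
top [[419.87118447   0.         280.71427416]
 [  0.         419.87118447 210.56998559]
 [  0.           0.           1.        ]] -0.04080401596346823 [[-0.03047786 -0.99951473  0.00643416 -0.09815897]
 [ 0.99042647 -0.02933242  0.13488889 -0.57072211]
 [-0.1346347   0.01048368  0.99083984 -1.05561062]
 [ 0.          0.          0.          1.        ]]
side [[416.86448672   0.         285.14793303]
 [  0.         416.86448672 209.00160916]
 [  0.           0.           1.        ]] -0.05668791655555213 [[ 0.97366717 -0.22787428 -0.00675017 -0.5762081 ]
 [ 0.15037873  0.61972474  0.77027754 -0.1002695 ]
 [-0.17134319 -0.75100903  0.63767308 -1.25873957]
 [ 0.          0.          0.          1.        ]]
0.1 [0.25263885 0.54394633 0.2296163 ] [-2.30446644e-04  2.15701186e-01  9.76459023e-01 -8.49572965e-04] 0.08769297337387531 [-1.18219106 -0.22085158  0.21596975]
```

View pics/top0.png

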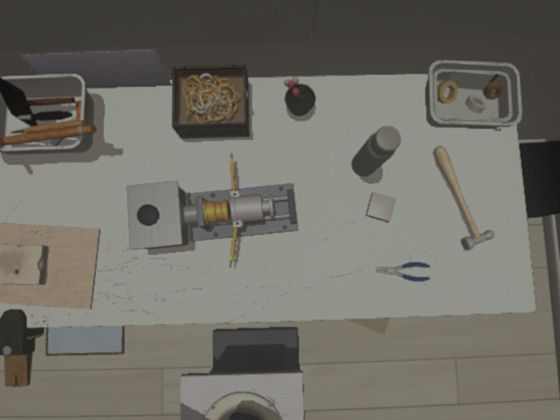

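View pics/side0.png

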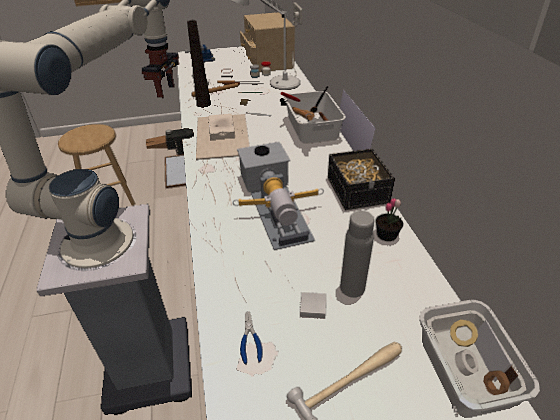

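The top view shows the tank at about (155,215), the brass adaptor at (215,210), the coupling at (247,208) and the arms out at column ~235. The push therefore runs towards image left (about +y). The flask (375,150), block (380,207) and pliers (405,270) are off to the right.

```bash
cat > h.py <<'E'
import numpy as np, cv2
def ray(d,uv):
    K=d["camera_matrix"];k1=float(d["k1"]);V=d["view"]
    p=np.array([(uv[0]-K[0,2])/K[0,0],(uv[1]-K[1,2])/K[1,1]])
    q=p.copy()
    for _ in range(20): q=p/(1+k1*(q@q))
    c=np.array([q[0],-q[1],-1.0]); R=V[:3,:3]
    return -R.T@V[:3,3], R.T@c
def onplane(d,uv,z):
    o,r=ray(d,uv); return o+r*(z-o[2])/r[2]
def atdepth(d,uv):
    o,r=ray(d,uv); return o+r*d["depth"][int(round(uv[1])),int(round(uv[0]))]
def cloud(d):
    H,W=d["depth"].shape;K=d["camera_matrix"];V=d["view"];k1=float(d["k1"])
    u,v=np.meshgrid(np.arange(W),np.arange(H))
    p=np.stack([(u-K[0,2])/K[0,0],(v-K[1,2])/K[1,1]],-1);q=p.copy()
    for _ in range(20): q=p/(1+k1*(q**2).sum(-1,keepdims=True))
    c=np.stack([q[...,0],-q[...,1],-np.ones((H,W))],-1)*d["depth"][...,None]
    return (c-V[:3,3])@V[:3,:3]
E
python3 - <<'E'
from h import *
d=np.load("pics/top0.npz"); f=d["frame"]; P=cloud(d)
print("bench z",np.median(P[280:300,300:340,2]), "nodepth",(d["depth"]==0).sum())
hsv=cv2.cvtColor(f,cv2.COLOR_BGR2HSV)
m=cv2.inRange(hsv,(12,110,50),(32,255,255)); m[:150]=0;m[275:]=0;m[:,:190]=0;m[:,290:]=0
n,l,st,ce=cv2.connectedComponentsWithStats(m)
for i in range(1,n):
    if st[i,4]>8:
        w=P[l==i]; print(st[i],ce[i],np.median(w,0))
# base plate mask by height
b=(abs(P[...,2]-.008)<.005)
for r in [(140,150),]: pass
im=cv2.resize(f[140:280,110:310],None,fx=4,fy=4,interpolation=cv2.INTER_CUBIC)
im=cv2.convertScaleAbs(im,alpha=1.5); cv2.imwrite("pics/crop0.png",im)
s=np.load("pics/side0.npz"); im=cv2.resize(s["frame"][130:260,200:350],None,fx=5,fy=4.5,interpolation=cv2.INTER_CUBIC); cv2.imwrite("pics/scrop0.png",im)
E
```

```text
bench z -0.0010023452684232385 nodepth 945
[231 160   4  30  78] [232.52564103 174.85897436] [0.65961365 0.00580791 0.06988135]
[203 201  26  24 456] [215.26754386 211.15350877] [0.56494117 0.04998381 0.08203601]
[230 228   8  32  90] [233.36666667 242.28888889] [0.48740086 0.00690305 0.06937672]
```

View pics/crop0.png

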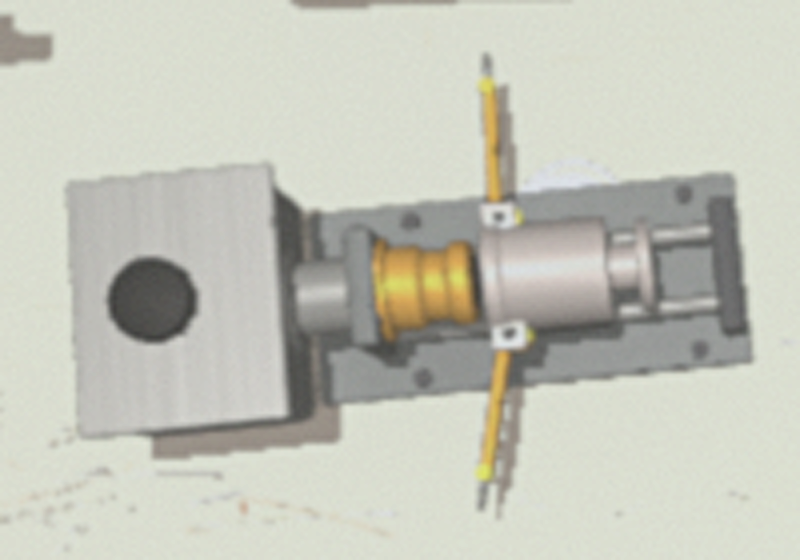

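View pics/scrop0.png

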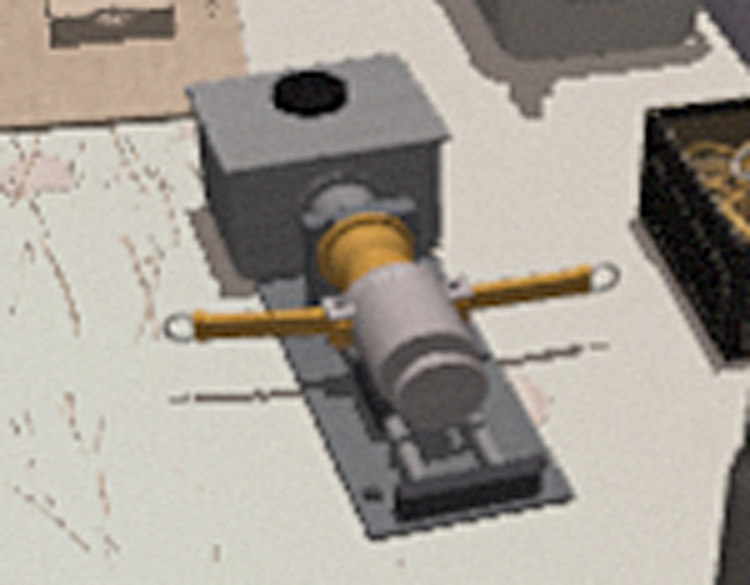

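```bash
cat > fit.py <<'E'
from h import *
d=np.load("pics/top0.npz"); P=cloud(d)
c=lambda x,y:(110+x/4-.375,140+y/4-.375)
L=[] # (uv crop, z, station xy)
L+= [((735,174),.008,(-.2,-.065)),((752,361),.008,(-.2,.065)),((331,403),.008,(.09,.065))]
L+= [((68,184),.112,(.216,-.079)),((270,164),.112,(.088,-.079)),((80,437),.112,(.216,.079)),((290,416),.112,(.088,.079))]
L+= [((734,197),.032,(-.196,None)),((712,197),.032,(-.18,None)),]
W=[];S=[]
for uv,z,s in L:
    w=onplane(d,c(*uv),z); print(uv,w.round(4))
    if s[1] is not None: W.append(w[:2]);S.append(s)
W=np.array(W);S=np.array(S)
A=S-S.mean(0);B=W-W.mean(0)
th=np.arctan2((A[:,0]*B[:,1]-A[:,1]*B[:,0]).sum(),(A*B).sum())
R=np.array([[np.cos(th),-np.sin(th)],[np.sin(th),np.cos(th)]]);t=W.mean(0)-R@S.mean(0)
print("th",np.degrees(th),"t",t);print("res mm",((W-t-S@R.T)*1e3).round(1))
np.savez("frame.npz",R=R,t=t,th=th)
def st(uv,z): return ((onplane(d,c(*uv),z)[:2]-t)@R*1e3).round(1)
for nm,uv,z in [("hingeR",(500,214),.072),("hingeL",(510,333),.072),("tipR",(486,85),.07),("tipL",(484,472),.07),("disc top rear",(652,226),.088),("disc rear mid",(657,265),.09),("coup front top",(483,265),.096),("coup rear top",(605,265),.096),("adnose top",(470,280),.087)]: print(nm,st(uv,z),atdepth(d,c(*uv)).round(4))
Q=P.copy();q=(P[...,:2]-t)@R
for nm,msk in [("coupling ridge",(P[...,2]>.092)&(abs(q[...,1])<.02)&(q[...,0]<-.02)&(q[...,0]>-.2)),("disc/neck z.07-.092 behind",(P[...,2]>.084)&(abs(q[...,1])<.03)&(q[...,0]<-.09)&(q[...,0]>-.2)),("plate",(abs(P[...,2]-.008)<.004)&(abs(q)<.25).all(-1))]:
    x=q[msk]*1e3; print(nm,len(x),x.min(0).round(1),x.max(0).round(1),np.median(x,0).round(1))
E
python3 fit.py
```

```text
(735, 174) [ 0.6456 -0.1521  0.008 ]
(752, 361) [ 0.5185 -0.1591  0.008 ]
(331, 403) [0.4988 0.1215 0.008 ]
(68, 184) [0.6307 0.2625 0.112 ]
(270, 164) [0.6394 0.1378 0.112 ]
(80, 437) [0.4753 0.2523 0.112 ]
(290, 416) [0.4843 0.1253 0.112 ]
(734, 197) [ 0.6253 -0.1499  0.032 ]
(712, 197) [ 0.6258 -0.1354  0.032 ]
th 94.09484147638138 t [0.56838408 0.04221182]
res mm [[-1.9  0.5]
 [ 0.6  2.9]
 [ 1.7 -5.8]
 [-1.1 -0.8]
 [-1.5  2.1]
 [ 1.1  0.2]
 [ 1.   0.9]]
hingeR [-44.3 -39.8] [6.106e-01 5.000e-04 7.570e-02]
hingeL [-44.   36.6] [ 0.5343 -0.0049  0.0789]
tipR [ -42.5 -125.1] [0.6964 0.0089 0.0692]
tipL [-20.  121.6] [0.4486 0.0137 0.0695]
disc top rear [-139.6  -19.6] [ 0.6117 -0.095   0.0078]
disc rear mid [-140.2    5.5] [ 0.5847 -0.0976  0.0103]
coup front top [-33.2  -4.4] [0.5756 0.0097 0.0933]
coup rear top [-108.2    3.2] [ 0.5736 -0.0658  0.0917]
adnose top [-23.4   2.7] [0.568  0.0192 0.0824]
coupling ridge 229 [-129.2  -19.6] [-31.1  16.7] [-64.6  -0. ]
disc/neck z.07-.092 behind 183 [-135.8  -25. ] [-90.1  25.8] [-101.9    1.7]
plate 2817 [-249.2 -249.8] [249.  249.6] [-62.2  25. ]
```

```bash
cat > r.py <<'E'
from bench import *
from h import *
F=np.load("frame.npz"); R=F["R"];t=F["t"];th=float(F["th"])
def W(x,y,z): # station mm -> world
    p=t+R@np.array([x,y])/1e3; return [float(p[0]),float(p[1]),z/1e3]
def S(p): return ((np.array(p[:2])-t)@R*1e3).round(1)
def Q(psi): return [0.0,float(np.cos(psi/2)),float(np.sin(psi/2)),0.0]
def fs(): # force in station frame
    f=np.array(state()["ft_force"]); a=f[:2]@R; return np.array([a[0],a[1],f[2]]).round(1)
def rep(m=""):
    s=state(); print(m,"t %.2f"%s["time"],"tcp",S(s["ee_pos"]),(s["ee_pos"][2]*1e3).round(1),"F",fs(),"gap %.3f"%s["finger_gap"])
def snap(n,nm):
    d=get_image(n); np.savez(f"pics/{nm}.npz",**d); cv2.imwrite(f"pics/{nm}.png",d["frame"])
    return d
def crop(d,nm,b,f):
    x0,x1,y0,y1=b; cv2.imwrite(f"pics/{nm}.png",cv2.resize(d["frame"][y0:y1,x0:x1],None,fx=f,fy=f,interpolation=cv2.INTER_CUBIC))
E
python3 - <<'E'
from r import *
close(); rep()
print(inverse_kinematics(W(-172,0,200),Q(th)))
move_to(W(-172,0,200),Q(th)); rep("above")
move_l(W(-172,0,58),0.15); rep("down")
d=snap("side","side1"); crop(d,"side1c",(200,360,110,260),5)
E
```

```text
t 1.44 tcp [521.8 279.5] 230.6 F [0.8 0.8 0.2] gap 0.000
[-2.75092286e-01  7.10348772e-02  1.30594625e+00 -4.44089210e-16
  1.76461153e+00 -3.45075843e-01]
above t 4.08 tcp [-171.2   -0.3] 200.1 F [-0.2 -0.5 -1.2] gap 0.001
down t 5.18 tcp [-172.2   -0.7] 59.4 F [-0.8  0.4 -0.6] gap 0.000
```

View pics/side1c.png

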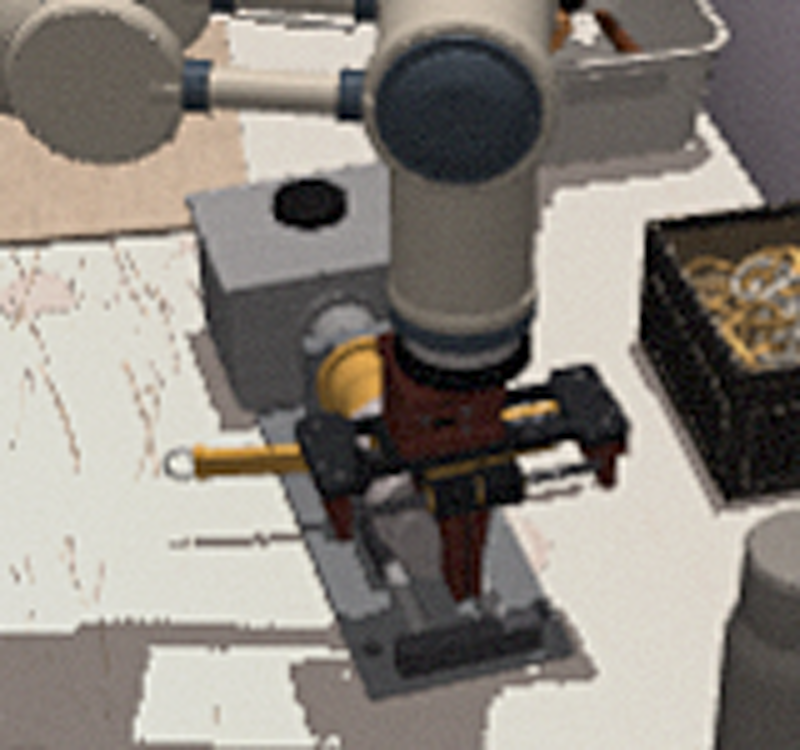

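The closed fingers stand behind the disc (crop about (465,590)), clear of the end block, and both arms are out. Pushing now.

```bash
python3 - <<'E'
from r import *
move_l(W(-150,0,58),0.06); rep()
move_l(W(-135,0,58),0.05); rep()
move_l(W(-116,0,58),0.05); rep()
x=-116
while x<-88:
    x+=2; move_l(W(x,0,58),0.05); f=fs(); print(x,f,S(state()["ee_pos"]))
    if abs(f[0])>22: break
rep("end")
E
```

```text
t 5.75 tcp [-1.495e+02 -1.000e-01] 58.1 F [-0.   0.6  0.5] gap 0.001
 t 6.20 tcp [-1.354e+02  1.000e-01] 58.0 F [-3.7 -0.4 -0.3] gap 0.000
 t 6.73 tcp [-1.161e+02  1.000e-01] 58.0 F [-2.4  0.6 -0. ] gap 0.000
-114 [-4.2  1.  -0.1] [-1.145e+02  1.000e-01]
-112 [-4.9  1.8 -0.4] [-1.125e+02  1.000e-01]
-110 [-4.4  0.8  0.7] [-1.105e+02  1.000e-01]
-108 [-5.6  1.1  0.3] [-1.085e+02  1.000e-01]
-106 [-4.8  1.2  0.4] [-1.065e+02  1.000e-01]
-104 [-5.3  0.5  0.3] [-1.045e+02  1.000e-01]
-102 [-8.4  1.  -0.8] [-1.034e+02  1.000e-01]
-100 [-13.4   0.2  -0.1] [-1.034e+02  1.000e-01]
-98 [-20.7   0.6  -2.4] [-1.034e+02  1.000e-01]
-96 [-27.2  -0.   -2.4] [-103.5    0.2]
end t 9.23 tcp [-103.5    0.2] 58.2 F [-27.2  -0.   -2.4] gap 0.000
```

```bash
python3 - <<'E'
from r import *
move_l(W(-125,0,58),0.1); move_l(W(-140,0,160),0.2); rep()
a=W(60,150,160)
move_to(a,Q(th)); rep()
d=snap("top","top2"); crop(d,"top2c",(110,310,140,280),4)
d=snap("side","side2"); crop(d,"side2c",(200,360,110,260),5)
E
```

```text
t 10.34 tcp [-139.4    0.3] 158.8 F [-0.5 -0.2 -0.6] gap 0.000
 t 11.32 tcp [ 59.6 149.7] 159.5 F [ 0.9 -0.6  0.1] gap 0.001
```

View pics/top2c.png

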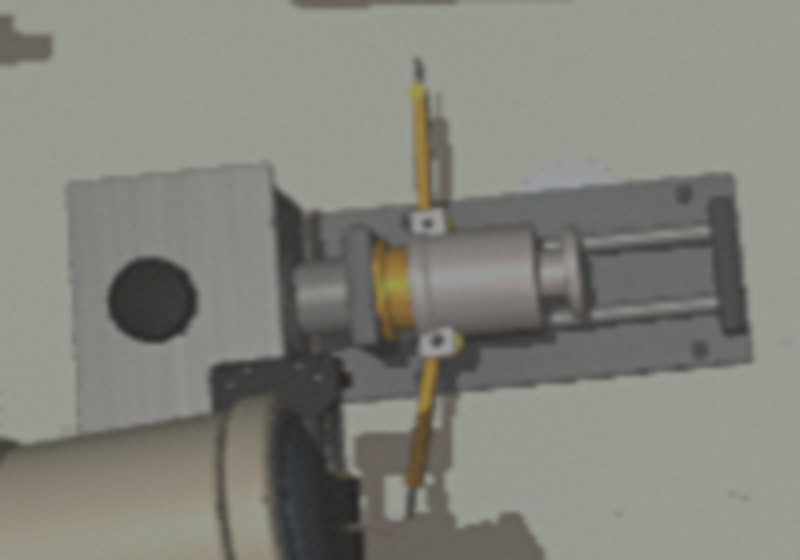

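View pics/side2c.png

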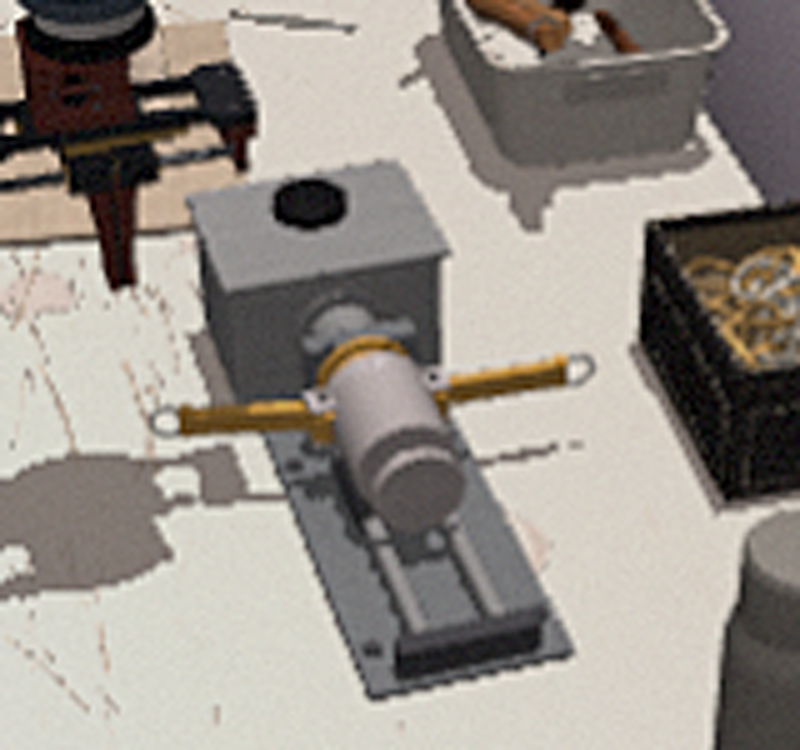

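```bash
cat >> r.py <<'E'
def arcpose(side,a,h=10,hx=0,z=60,r=62,push=0):
    s=1 if side=="L" else -1
    u=np.array([-np.cos(a),np.sin(a)]);n=np.array([np.sin(a),np.cos(a)])
    c=np.array([hx,37])+r*u+(7.5+h-push)*n
    return W(c[0],s*c[1],z),Q(th+s*(np.pi/2-a))
E
cat > fold.py <<'E'
from r import *
import sys
side=sys.argv[1]; a0=2.1
for a in np.arange(a0,-.01,-.3):
    p,q=arcpose(side,a)
    if inverse_kinematics(p,q) is None: print("IK none",a)
p,q=arcpose(side,a0,z=160); move_to(p,q); rep("above")
p,q=arcpose(side,a0); move_l(p,0.15); rep("down")
for a in np.linspace(a0,0.1,11)[1:]:
    p,q=arcpose(side,a); move_l(p,0.06,q); f=fs(); print("%.2f"%a,f,S(state()["ee_pos"]))
    if np.abs(f).max()>35: print("high force"); break
rep()
E
python3 - <<'E'
from h import *
F=np.load("frame.npz");d=np.load("pics/top2.npz")
for uv in ((428,222),(438,341)): print(((onplane(d,(110+uv[0]/4-.375,140+uv[1]/4-.375),.072)[:2]-F["t"])@F["R"]*1e3).round(1))
E
python3 fold.py L
```

```text
[  0.7 -39.5]
[ 0.5 36.8]
above t 11.97 tcp [45.9 81.7] 159.4 F [-0.5 -0.2  0.3] gap 0.000
down t 12.78 tcp [46.5 81.2] 61.2 F [-0.   0.2  0.2] gap 0.000
1.90 [-0.5 -0.8 -0.4] [36.6 89.2]
1.70 [-0.8 -0.2 -0.1] [25.5 95.9]
1.50 [ 0.6 -0.3  0. ] [ 13.2 100. ]
1.30 [-0.1 -0.3 -0.9] [  0.4 101.4]
1.10 [-0.4  0.1  0.1] [-12.5 100.2]
0.90 [-0.6  0.1  0.6] [-24.8  96.4]
0.70 [ 0.5  0.6 -0.4] [-36.   90.4]
0.50 [-0.1 -0.3 -0.5] [-45.9  82.1]
0.30 [ 0.7  0.5 -0.4] [-53.9  72.1]
0.10 [-0.7  0.3 -0.4] [-59.8  60.7]
 t 16.45 tcp [-59.8  60.7] 60.0 F [-0.7  0.3 -0.4] gap 0.000
```

```bash
python3 - <<'E'
from r import *
d=snap("top","top3"); crop(d,"top3c",(110,310,140,280),4)
d=snap("side","side3"); crop(d,"side3c",(200,360,110,260),5)
E
```

```text
(no output)
```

View pics/side3c.png

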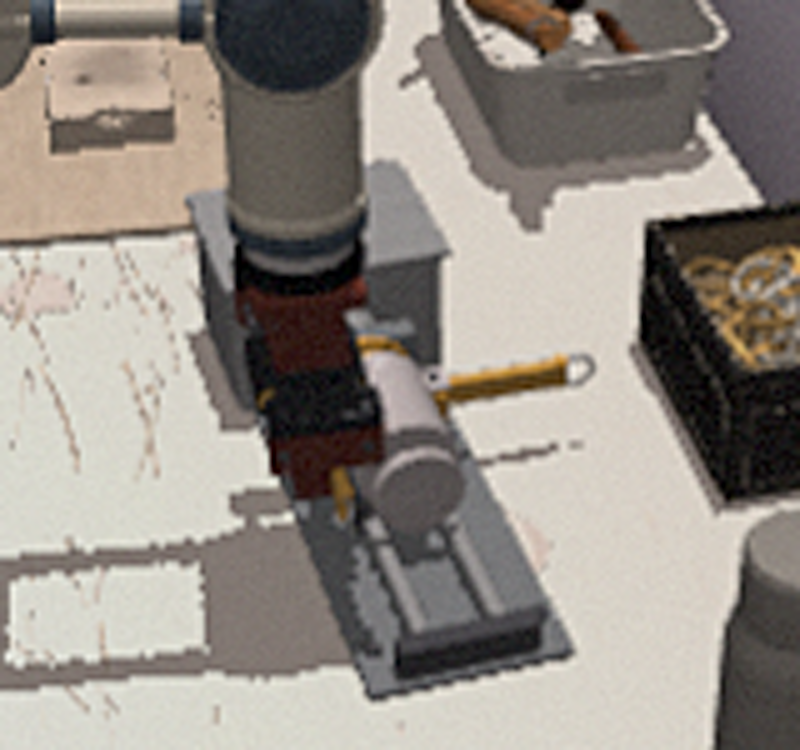

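View pics/top3c.png

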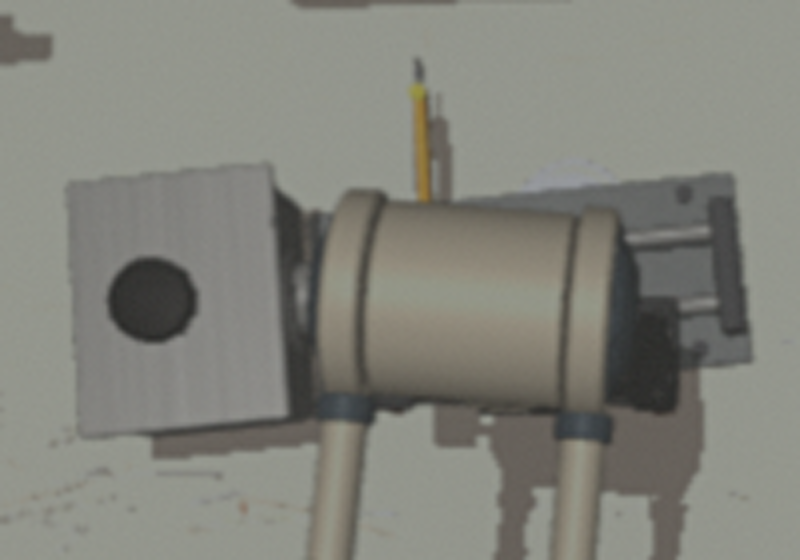

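The left arm's brass end now lies beside the coupling at about (342,490) in the side crop. Pressing it home under force feedback.

```bash
cat > press.py <<'E'
from r import *
import sys
side=sys.argv[1]
p,q=arcpose(side,0.0); move_l(p,0.05,q); rep("a=0")
k=0
while k<18:
    k+=1; p,q=arcpose(side,0.0,push=k); move_l(p,0.03,q); f=fs(); print(k,f,S(state()["ee_pos"]))
    if abs(f[1])>20: break
hold(0.2); rep("pressed")
p,q=arcpose(side,0.0,push=-30); move_l(p,0.1,q)
p,q=arcpose(side,0.0,push=-45,z=170); move_l(p,0.2,q); rep("up")
E
python3 press.py L
```

```text
a=0 t 16.82 tcp [-61.7  56.1] 59.8 F [0.5 6.  3.4] gap 0.000
1 [ 2.  10.6  4.4] [-61.7  56. ]
2 [ 0.6 14.5  6.2] [-61.7  55.9]
3 [ 1.3 18.2 10. ] [-61.7  55.8]
4 [ 0.8 22.1 12. ] [-61.7  55.7]
pressed t 18.02 tcp [-61.7  55.7] 59.7 F [ 1.3 22.5 10.8] gap 0.000
up t 19.23 tcp [-61.9  99.6] 168.8 F [ 0.3  0.  -1.1] gap 0.000
```

```bash
python3 - <<'E'
from r import *
p,q=arcpose("L",0.6,push=-90,z=200); move_to(p,q)
d=snap("top","top4"); crop(d,"top4c",(185,305,170,270),6)
d=snap("side","side4"); crop(d,"side4c",(230,330,150,260),6)
rep()
E
```

```text
t 20.07 tcp [  9.1 160.7] 198.8 F [ 0.5 -0.5  0.5] gap 0.000
```

View pics/top4c.png

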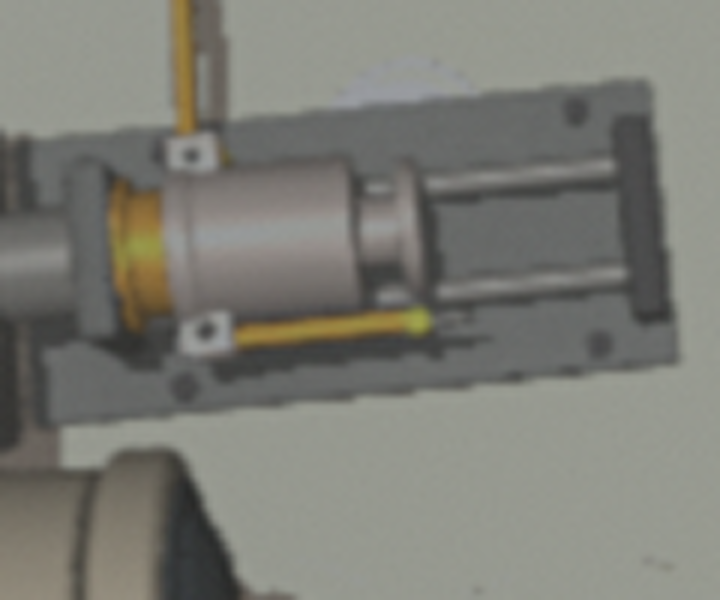

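View pics/side4c.png

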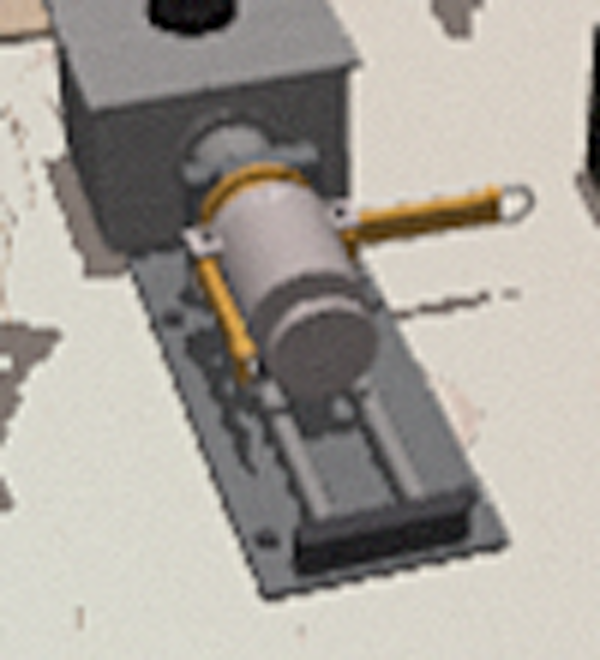

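```bash
python3 - <<'E'
from h import *
F=np.load("frame.npz");R=F["R"];t=F["t"];d=np.load("pics/top4.npz")
c=lambda uv:(185+uv[0]/6-.42,170+uv[1]/6-.42)
for n,uv,z in (("hR",(192,155),.072),("hL",(208,331),.072),("disc",(432,265),.09)): print(n,((onplane(d,c(uv),z)[:2]-t)@R*1e3).round(1))
hsv=cv2.cvtColor(d["frame"],cv2.COLOR_BGR2HSV)
m=cv2.inRange(hsv,(12,110,50),(32,255,255)); m[:219]=0;m[232:]=0;m[:,:223]=0;m[:,262:]=0
v,u=np.nonzero(m); s=((np.array([onplane(d,x,.07)[:2] for x in zip(u,v)])-t)@R*1e3).astype(np.float32)
l=cv2.fitLine(s,cv2.DIST_L2,0,.01,.01).ravel(); print("L arm angle deg",np.degrees(np.arctan(l[1]/l[0])),l[2:],len(s))
E
python3 fold.py R
```

```text
hR [  0.9 -38.8]
hL [ 0.1 36.5]
disc [-96.6  20.5]
L arm angle deg -0.4166911 [-50.734985  40.192387] 111
above t 21.04 tcp [ 46.  -81.3] 160.3 F [ 0.4  0.5 -0.7] gap 0.001
down t 21.86 tcp [ 46.4 -82.3] 61.7 F [0.5 0.5 0.4] gap 0.000
1.90 [0.4 0.1 0.7] [ 36.6 -90.7]
1.70 [-0.   0.1 -0.2] [ 25.6 -96.2]
1.50 [ 0.4  0.2 -0. ] [  13.4 -100. ]
1.30 [-0.   0.2 -0.1] [   0.6 -101.4]
1.10 [-0.5  1.  -0. ] [ -12.4 -100.1]
0.90 [0.4 0.4 0. ] [-24.7 -96.4]
0.70 [ 0.7 -0.1  0.2] [-36.  -90.4]
0.50 [ 0.3 -0.9 -0.3] [-45.9 -82.1]
0.30 [ 0.5 -0.7  0.1] [-53.9 -72.1]
0.10 [ 0.3 -0.4  0.1] [-59.8 -60.7]
 t 25.52 tcp [-59.8 -60.7] 60.0 F [ 0.3 -0.4  0.1] gap 0.001
```

Left is home (−0.4° measured) and the hinges are still at x≈0. Pressing the right arm home.

```bash
python3 press.py R; python3 - <<'E'
from r import *
p,q=arcpose("L",0.6,push=-90,z=200); move_to(W(-62,-110,230),q); move_to(p,q)
d=snap("top","top5"); crop(d,"top5c",(185,305,170,270),6)
d2=snap("side","side5"); crop(d2,"side5c",(230,330,150,260),6)
rep()
hsv=cv2.cvtColor(d["frame"],cv2.COLOR_BGR2HSV)
for n,b in (("L",(219,232)),("R",(190,202))):
    m=cv2.inRange(hsv,(12,110,50),(32,255,255)); m[:b[0]]=0;m[b[1]:]=0;m[:,:223]=0;m[:,262:]=0
    v,u=np.nonzero(m); s=((np.array([onplane(d,x,.07)[:2] for x in zip(u,v)])-t)@R*1e3).astype(np.float32)
    l=cv2.fitLine(s,cv2.DIST_L2,0,.01,.01).ravel(); print(n,np.degrees(np.arctan(l[1]/l[0])),l[2:],len(s))
E
```

```text
a=0 t 25.80 tcp [-61.8 -55.3] 60.2 F [ 0.8 -3.8 -0.8] gap 0.001
1 [ 0.6 -8.5 -3.7] [-61.8 -55.2]
2 [  0.3 -11.8  -5. ] [-61.8 -55.1]
3 [ -0.3 -15.9  -6.5] [-61.8 -55. ]
4 [  0.6 -19.7  -8. ] [-61.8 -54.9]
5 [  1.1 -22.6  -9.7] [-61.8 -54.8]
pressed t 27.25 tcp [-61.8 -54.8] 60.6 F [ -0.7 -23.1 -10.3] gap 0.000
up t 28.46 tcp [-62.  -98.9] 168.8 F [ 0.3 -0.2 -0.7] gap 0.000
 t 31.82 tcp [  9.3 159.8] 200.4 F [-0.2 -0.2 -0.3] gap 0.001
L -0.35353386 [-50.3732    40.188683] 113
R 0.50924647 [-51.649063 -39.682858] 95
```

View pics/top5c.png

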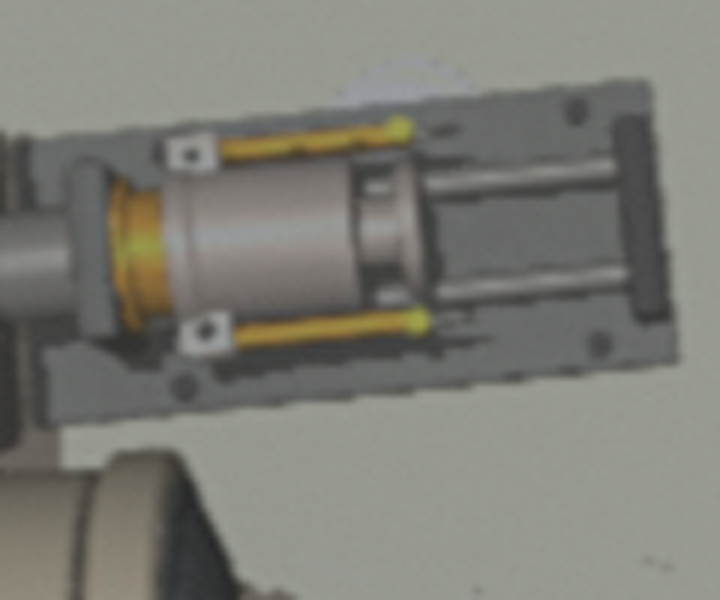

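View pics/side5c.png

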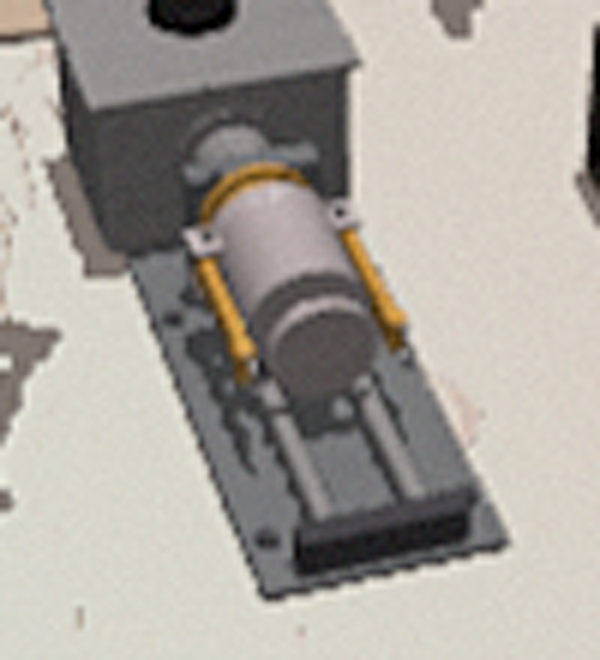

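View pics/top5.png

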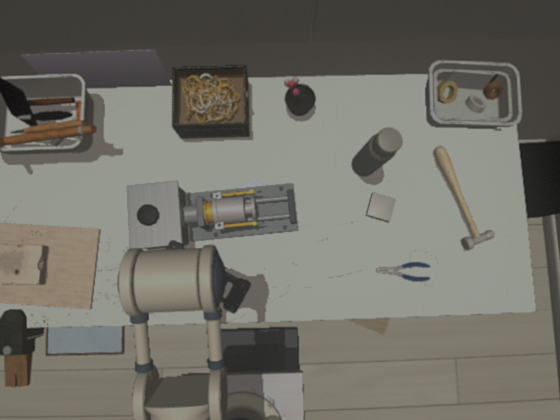

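Both arms lie parallel to the axis, with brass tips at (418,321) and (400,128) in the crop. The coupling is at its stop, the flask, block and pliers are where they were, and the robot is clear. Handing in.

```bash
python3 - <<'E'
from r import *
gripper_open(); rep(); print(job_done())
E
```

```text
t 33.20 tcp [  9.5 160.7] 200.0 F [-1.5 -0.8 -0.1] gap 0.088
the job is handed in; nothing more can be done
None
```

The outlet is closed off and the job is handed in at 33.2 s. The coupling is home and both cam arms are folded against it. The hand-in gave no verdict.

- **Coupling:** I pushed it with the closed fingers on the rear disc while both arms were swung out (about 1.80 rad left, 1.53 rad right). It moved about 45 mm to the hard stop, where I pressed to 27 N. After folding the left arm, the hinges measured within 1 mm of the home position. I did not measure them again after the right arm, but the last picture shows them unmoved.
- **Left arm, then right arm:** I swung each along its arc and pressed it against its stop to about 23 N sideways. In the last picture they lie 0.4° and 0.5° from the coupling axis, which is within measuring error of fully home.
- **Bystanders:** the flask, block and pliers look unmoved between the first and last top views.
- **Robot:** it was clear of everything with the gripper open and about zero force at the wrist.

**Small disagreements:**
- The fingers met the arms' stops 1–2 mm further out than I had reckoned. I did not know the finger thickness exactly.
- While pressing the arms, the wrist also read about 10 N vertically. The cause is not known.

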